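# Refit the grater cassette in the spice rack

### The arm

A 7-joint arm with a two-finger parallel gripper is mounted at the origin on the work surface. World frame = base frame: x ahead of the robot, y to its left, z up, the work surface at z = 0. Lengths are in mm, angles in rad, forces in N, time in s.
With the tool pointing down it reaches from about 400 to 900 mm from the base axis. Payload 5.6 kg.
Tool frame: the origin (TCP) lies midway between the tips of the shut fingers; the grasp point (between the pads) lies 19 mm behind it; z points along the fingers, y is the line along which they close (so a half turn about z gives the same grasp; the last joint's range is limited). The gripper opens to 92 mm and grips with 3 to 60 N. Pads are 20 mm wide; open, the fingers measure 128 mm over their backs; the gripper's body (75 mm by 189 mm) begins 69 mm behind the grasp point.
Start: joints at [-1.349, 0.468, -0.012, 1.603, 0.006, 1.071, -0.056], TCP at [170.157, 627.34, 214.592] pointing down, gripper open.
Joint ranges: [-2.53, 2.53], [-0.31, 2.02], [-1.57, 1.55], [0.28, 2.44], [-1.29, 4.43], [0.15, 1.84], [-2.92, 2.92]. Speed limits (rad/s): [2.57, 2.57, 3.14, 3.14, 3.14, 3.14, 3.14].

### API

Orientations are given as a rotation vector (axis times angle).
In Python, from cell import robot, grip, kin, viewer gives the robot as it stands. Calls block until the motion is done:
- robot.movep(position, orientation): joint-space move of the TCP to a pose.
- robot.servo_line(position, feed=150, rotation=None): straight line of the TCP; rotation=None keeps the orientation; feed is the mean speed in mm/s.
- robot.goto_joints(angles): joint-space move.
- grip(opening, newtons=None): opening from 0.0 (shut) to 1.0 (fully open); newtons is the grip in N (None keeps the last); returns when the fingers have stopped.
- robot.hold(seconds).
- kin.ik(position, orientation): joint angles nearest the present ones, or None.
- robot.observe(): the state.
- viewer.read_camera(name): name is "side" or "top"; returns the picture (420x560x3 uint8, red, green, blue); there is no depth.
- viewer.camera_info(name): a dict with "camera_matrix" (3x3 intrinsics, pixels), "R" (3x3) and "t" (3): a world point X has camera coordinates R X + t. Camera axes: x right, y down, z forward; pixel columns grow to the right and rows downward; lengths in mm; the calibration is good to about 2 mm. A picture is of the moment at which its call begins. camera_info takes no time and is no camera call.
A pose or a line that the arm cannot do raises robot.IKError and nothing moves.
- robot.job_done(): hands the job in; it is judged then, once.
Trained networks look in the newest picture that a camera, given by its name, has taken for a name from the list of things; names that differ only in an ending like _2 or _b are one class to them, and where a whole thing is asked for, a point or a joint stands for the part that bears it (a point fixed in the world has none). Each returns a list of dicts, best first, with "confidence" (0 to 1); they miss things now and then, are a little off and sometimes report something else, mostly with a low value. They report only what shows in the picture. A call takes as long as a camera call.
- viewer.silhouettes(name, camera): "mask" (420x560 bool, what is visible of it).
- viewer.pinpoint(name, camera): "at" ([x, y, z] in mm, in the coordinates of the camera as it stood for that picture, good to about 4 mm: a listed point, or the origin of a listed thing).
The state is a dict: "t": time; "joints": joint angles; "joint_velocities": joint speeds; "joint_torque": joint torques, N m; "tcp_pos": TCP position; "tcp_rot": TCP orientation; "contact_force": force on the tool from outside, world axes, zero at the start; "wrist_torque": the same for the moment, N m; "grip_width": opening from 0.0 (shut) to 1.0 (fully open); "grip_force": force on a finger pad.
Only numpy, scipy, OpenCV 4.12 (cv2) and the standard library are available. Lean on these libraries where they do the work, as an engineer would, in place of code of your own. Each camera call takes 0.05 s, during which the arm holds its last target. There are 200 camera calls.

### The job

Put the black grater cassette back into the rectangular recess of the spice rack's pulled-out tray and press it down until its steel top is flush with the tray's deck. Then push the tray fully shut, leaving the shakers standing in their bays and the two ramekins and the spatula where they are.

Things in the scene. Friction and masses are not known exactly. Their poses are not given: they have to be found in the camera images.
- cassette: the grater cassette: black plastic block 84 (its x) x 44 (its y) x 30 mm high with a steel grating on its top, about 0.18 kg, loose on the shelf, top up; the same either way round. Origin: centre of its underside, z up
- cassette_top (a point): centre of the cassette's top face, 30 mm above its underside
- recess (a point): centre of the recess's mouth, level with the tray's deck (50 mm above the shelf). The recess is 88 (its x) x 48 (its y) mm with a 3 mm chamfer, so 2 mm play on each side; x points into the rack (the closing direction), z up. It lies 55 mm to the +y side of the tray's middle. It moves with the tray
- lifter (a joint): ejector plate that is the floor of the recess: 0 = up, floor 18 mm below the deck (so a cassette merely laid in stands 12 mm proud); 0.012 = fully down, floor 30 mm below the deck (cassette flush). It slides stiffly, about 10 N, and stays where it is left
- tray (a joint): pull-out tray, m: 0 = shut, 0.14 = fully out; it slides with about 3 N and stays where it is left. Over the recess's side the rack has a board 6 mm above the deck, which stops the tray if the cassette stands proud
- tray_pull (a point): middle of the upper edge (86 mm above the shelf) of the upright steel pull tab, 70 wide (y), 6 mm thick, standing 24 mm over the tray's wooden front panel. Panel: 12 mm thick, 194 wide, from 6 to 62 mm above the shelf; its front face lies 6 mm to -x of this point. Axes as the rack's. The recess's centre is 58 mm (x), 55 mm (y) from here
- rack: wooden spice rack standing fixed on the shelf, 180 deep (x) x 218 wide (y) x 112 mm high; origin: centre of its underside; the tray comes out to its -x. Roof board set back 25 mm from the front edges of its side cheeks
- shaker0: empty glass shaker with a steel cap, 38 mm diameter, 80 mm high, standing loose in bay 0 (of three, from the front back) of the tray, on the tray's -y side, 110 mm beside the recess's line; its top is 48 mm above the deck. Origin: centre of its underside
- shaker1: empty glass shaker with a steel cap, 38 mm diameter, 80 mm high, standing loose in bay 1 (of three, from the front back) of the tray, on the tray's -y side, 110 mm beside the recess's line; its top is 48 mm above the deck. Origin: centre of its underside
- shaker2: empty glass shaker with a steel cap, 38 mm diameter, 80 mm high, standing loose in bay 2 (of three, from the front back) of the tray, on the tray's -y side, 110 mm beside the recess's line; its top is 48 mm above the deck. Origin: centre of its underside
- ramekin_a: grey stoneware ramekin, 80 mm diameter, 45 mm high; origin: centre of its underside; not to be moved
- ramekin_b: second grey ramekin, as the first, farther back; not to be moved
- spatula: black plastic spatula, 300 mm long, lying flat; origin under its middle; not to be moved

How it is judged:
By the outcome, as a careful person would: the job done as asked, in the order asked, and still so for the second after the job is handed in, with the robot touching nothing.
It also fails if it takes over 56 s, if anything falls off the work surface, if the arm or the gripper's body presses on something with over 40 N, if the wrist force passes 120 N, or if a joint passes its speed limit or range.

## Working session

There is one attempt and no reset: what is moved stays moved. The work goes in short steps, each a Python script; the robot and the scene stay as the last script left them, time stands still between calls to the robot, and variables do not carry over. Pictures are saved under pics/ and viewed, at most 10 in all, crops included, and the job is handed in when it is done.

```bash
ls; mkdir -p pics
python3 - <<'E'
from cell import robot,grip,kin,viewer
import cv2,numpy as np
ims=[]
for c in ("top","side"):
    im=viewer.read_camera(c); cv2.imwrite(f"pics/{c}0.png",im[:,:,::-1])
    I=viewer.camera_info(c);R=np.array(I["R"]);t=np.array(I["t"])
    print(c,np.round(-R.T@t),np.round(R[2],2))
    for n in ["cassette","cassette_top","recess","tray_pull","rack","shaker0","ramekin_a","spatula"]:
        for d in viewer.pinpoint(n,c)[:3]:
            print(n,round(d["confidence"],2),np.round(R.T@(np.array(d["at"])-t),1))
o=robot.observe();print(o["t"],o["tcp_rot"],o["grip_width"])
E
```

```text
pics
top [ 447.  122. 1410.] [ 0.11 -0.01 -0.99]
cassette 0.75 [ 483.2 -324.2    0.5]
cassette_top 0.94 [ 489.4 -325.1   34.8]
recess 0.74 [543.3 122.4  50.8]
recess 0.71 [ 487.4 -324.    37.5]
tray_pull 0.92 [488.6  73.7  87.6]
rack 0.8 [6.988e+02 5.830e+01 5.000e-01]
shaker0 0.76 [611.3   2.3  18.6]
shaker0 0.66 [559.6   9.8  16.9]
shaker0 0.51 [512.9  12.2  18.8]
ramekin_a 0.9 [ 7.307e+02  3.289e+02 -2.000e-01]
ramekin_a 0.58 [482.6 325.3   1.4]
spatula 0.93 [590.  500.5  -0.6]
side [485. 994. 638.] [ 0.12 -0.85 -0.51]
cassette 0.83 [ 486.2 -322.     3.1]
cassette 0.7 [727.7 333.7   1.9]
cassette_top 0.64 [ 486.9 -326.    36.1]
recess 0.91 [540.4 121.8  47.9]
tray_pull 0.77 [482.6  70.4  89.5]
tray_pull 0.46 [608.8   3.9  17.7]
rack 0.9 [696.5  59.1  -0.8]
shaker0 0.9 [562.4  11.3  17.7]
shaker0 0.71 [509.5  13.8  22.7]
shaker0 0.54 [608.7  -0.7  17.6]
ramekin_a 0.7 [482.3 325.6  -3.5]
ramekin_a 0.69 [7.278e+02 3.307e+02 2.000e-01]
spatula 0.75 [586.9 498.7  -2.6]
0.9 [4.14856913e-01 3.11405042e+00 7.29364187e-05] 0.9997822922397
```

View pics/top0.png

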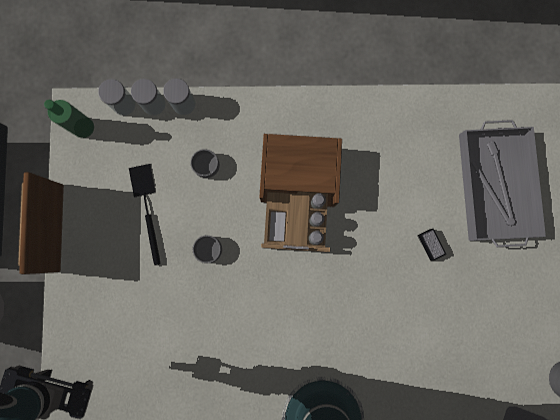

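View pics/side0.png

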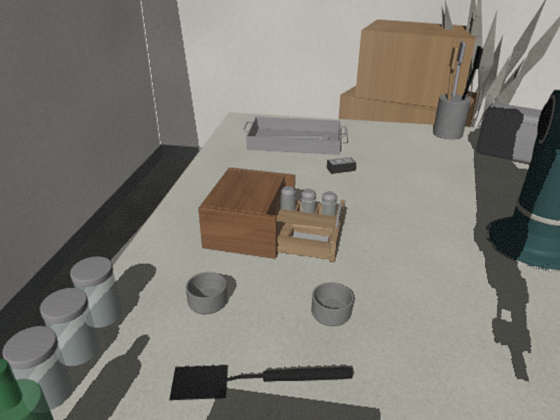

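The top view shows the cassette at about (431,244), turned, and the tray out toward the robot at (297,222), with the recess on the left and the shakers on the right. The side view agrees. Next I'll fit accurate poses from the masks.

```bash
cat > h.py <<'E'
from cell import robot,grip,kin,viewer
import cv2,numpy as np
from scipy.optimize import minimize
from scipy.spatial.transform import Rotation as Ro
def proj(c,X):
    I=viewer.camera_info(c);p=(np.asarray(X)@np.array(I["R"]).T+np.array(I["t"]))@np.array(I["camera_matrix"]).T
    return p[:,:2]/p[:,2:]
def ray(c,uv,z):
    I=viewer.camera_info(c);R=np.array(I["R"]);C=-R.T@np.array(I["t"])
    d=R.T@np.linalg.solve(np.array(I["camera_matrix"]),[*uv,1]);return C+d*(z-C[2])/d[2]
def place(P,x,y,a):
    c,s=np.cos(a),np.sin(a);P=np.asarray(P,float);return np.c_[x+c*P[:,0]-s*P[:,1],y+s*P[:,0]+c*P[:,1],P[:,2]]
def box(x0,x1,y0,y1,z0,z1): return np.array([[x,y,z] for x in(x0,x1) for y in(y0,y1) for z in(z0,z1)])
S=8
def render(c,boxes,pose):
    m=np.zeros((420*S,560*S),np.uint8)
    for b in boxes:
        q=cv2.convexHull(np.float32((proj(c,place(b,*pose))+.5)*S))
        cv2.fillConvexPoly(m,np.int32(np.round(q)),1)
    return cv2.resize(m.astype(np.float32),(560,420),interpolation=cv2.INTER_AREA)
def fit(masks,boxes,p0,a_scale=.15):
    def cost(v):
        e=0
        for c,m in masks.items():
            r=render(c,boxes,(p0[0]+v[0],p0[1]+v[1],p0[2]+v[2]/100)); e+=np.abs(r-m).sum()/m.sum()
        return e
    best=min((minimize(cost,[0,0,a],method="Nelder-Mead",options=dict(initial_simplex=[[0,0,a],[6,0,a],[0,6,a],[0,0,a+100*a_scale]],maxfev=150)) for a in (-100*a_scale,0,)),key=lambda r:r.fun)
    v=best.x;return np.array([p0[0]+v[0],p0[1]+v[1],p0[2]+v[2]/100]),best.fun
def down(yaw): # tool z down, tool x at world angle yaw
    return (Ro.from_euler("z",yaw)*Ro.from_euler("x",np.pi)).as_rotvec()
E
cat > see.py <<'E'
from h import *
M={}
for c in ("top","side"):
    im=viewer.read_camera(c);M[c+"_im"]=im
    for n in("cassette","rack","tray"):
        for d in viewer.silhouettes(n,c)[:2]:
            m=d["mask"];ys,xs=np.nonzero(m);print(c,n,round(d["confidence"],2),m.sum(),xs.min(),xs.max(),ys.min(),ys.max())
            M.setdefault(c+"_"+n,m)
np.savez("m.npz",**M)
p,e=fit({c:M[c+"_cassette"].astype(float) for c in("top","side")},[box(-42,42,-22,22,0,30)],(486,-324,.45),.3)
print("cassette",p,e)
for c in("top","side"):
    p,e=fit({c:M[c+"_cassette"].astype(float)},[box(-42,42,-22,22,0,30)],(486,-324,p[2]),.3);print(c,p,e)
v=M["top_im"].copy()
for n,col in(("rack",(255,0,0)),("tray",(0,255,0)),("cassette",(0,0,255))):
    if "top_"+n in M:
        cs,_=cv2.findContours(M["top_"+n].astype(np.uint8),0,1);cv2.drawContours(v,cs,-1,col,1)
a=cv2.resize(M["top_im"][125:265,255:350],None,fx=4,fy=4,interpolation=2);b=cv2.resize(v[125:265,255:350],None,fx=4,fy=4,interpolation=0)
cv2.imwrite("pics/crop1.png",np.hstack([a,b])[:,:,::-1])
E
python3 see.py
```

```text
top cassette 0.76 493 419 445 229 259
top rack 0.56 7896 259 341 133 251
top tray 0.88 2958 262 328 192 251
side cassette 0.73 374 327 356 157 172
side rack 0.66 9460 198 344 166 261
side tray 0.56 2978 276 344 200 261
cassette [ 4.86644607e+02 -3.25918488e+02  4.14376866e-01] 0.2851670546745344
top [ 4.87421869e+02 -3.24518538e+02  4.27958616e-01] 0.11739350912778905
side [ 4.85316817e+02 -3.32390017e+02  3.38815163e-01] 0.11280080213903744
```

View pics/crop1.png

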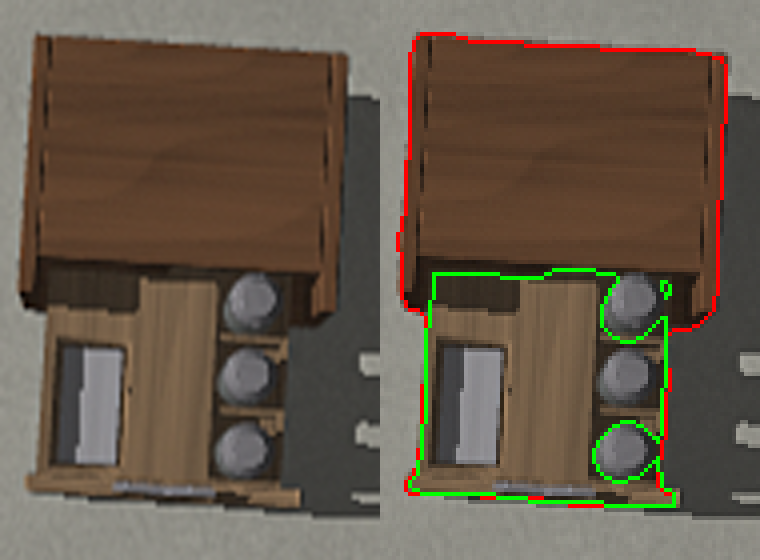

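The crop shows the recess mouth corners at about (57,339), (126,347), (121,467), (50,464) in 4x crop pixels. The roof's back edge runs from (35,36) to (346,55). From these I'll estimate the rack yaw and recess and check them with overlays in both views.

```bash
cat > rk.py <<'E'
from h import *
M=np.load("m.npz")
def up(u,v): return (255+(u+.5)/4-.5,125+(v+.5)/4-.5)
for q in [(57,339),(126,347),(121,467),(50,464)]: print("rec",np.round(ray("top",up(*q),50)[:2],1))
for q in [(35,36),(346,55),(22,292),(335,312)]: print("roof",np.round(ray("top",up(*q),112)[:2],1))
def cost(v,cams):
    e=0
    for c in cams:
        m=M[c+"_rack"].astype(float);r=render(c,[box(-90,90,-109,109,0,112)],(697+v[0],59+v[1],v[2]/100))
        w=np.ones_like(m)
        if c=="top": w[194:]=0
        else: w[:,274:]=0
        e+=(w*np.abs(r-m)).sum()/m.sum()
    return e
for cams in(("top",),("side",),("top","side")):
    r=minimize(cost,[0,0,-6],args=(cams,),method="Nelder-Mead",options=dict(initial_simplex=[[0,0,-6],[6,0,-6],[0,6,-6],[0,0,2]],maxfev=150))
    print(cams,697+r.x[0],59+r.x[1],r.x[2]/100,r.fun)
E
python3 rk.py
```

```text
rec [591.4 145.3]
rec [585.1  96.3]
rec [499.9 101. ]
rec [502.6 151.1]
roof [795.4 157.3]
roof [779.6 -57.2]
roof [617.2 167.7]
roof [601.  -45.1]
('top',) 699.0701756318393 56.45355644319078 -0.07011703364310884 0.008987936930091185
('side',) 698.939791544897 51.4128405906216 -0.06625981843748763 0.00805034355179704
('top', 'side') 698.6711065395262 55.67449342859382 -0.0658861321206781 0.026307420789770185
```

```bash
cat > g.py <<'E'
from h import *
C=np.array([487,-325.3]);a=.42
for off in(0,np.pi,-np.pi):
    for xy,y in((C,a),((544.8,122.2),-.066)):
        for z in (17,200):
            q=kin.ik([*xy,z],down(y+off));print(round(off,1),z,None if q is None else np.round(q,2))
off=min((0,np.pi),key=lambda o:abs(kin.ik([*C,17],down(a+o))[6]))
o=down(a+off);print("off",off)
robot.movep([*C,200],o);grip(.75,25)
robot.servo_line([*C,60],feed=200)
robot.servo_line([*C,17],feed=60)
s=robot.observe();print(s["t"],s["tcp_pos"],s["contact_force"],s["grip_width"])
grip(0,25);robot.hold(.2)
s=robot.observe();print(s["t"],s["contact_force"],s["grip_width"]*92,s["grip_force"])
robot.servo_line([*C,200],feed=200)
s=robot.observe();print(s["t"],s["contact_force"],s["grip_width"]*92,s["grip_force"])
E
python3 g.py
```

```text
0 17 [ 0.1   0.69  0.57  1.91 -0.57  0.7  -0.14]
0 200 [-0.18  0.51  0.96  1.82 -0.48  1.06 -0.19]
0 17 [-0.7   0.65  0.54  1.98 -0.54  0.66 -1.45]
0 200 [-0.9   0.4   0.79  1.88 -0.34  1.   -1.6 ]
3.1 17 [ 0.23  0.66  0.4   1.9  -0.4   0.66  2.86]
3.1 200 [-0.09  0.46  0.83  1.82 -0.4   1.03  2.88]
3.1 17 [-0.4   0.6   0.15  1.96 -0.15  0.6   1.35]
3.1 200 [-0.56  0.33  0.34  1.86 -0.13  0.97  1.35]
-3.1 17 [ 0.23  0.66  0.4   1.9  -0.4   0.66  2.86]
-3.1 200 [-0.09  0.46  0.83  1.82 -0.4   1.03  2.88]
-3.1 17 [-0.4   0.6   0.15  1.96 -0.15  0.6   1.35]
-3.1 200 [-0.56  0.33  0.34  1.86 -0.13  0.97  1.35]
off 0
7.0333 [ 487.05613648 -325.58179675   17.11859073] [ 0.18865706 -0.23991758  1.0271123 ] 0.7534898421022279
7.725 [-0.89632301  1.20115941  2.60353562] 43.52603415107458 24.983526170253754
8.7917 [-0.33437934  0.77469292 -1.95592329] 44.086214293528 24.98005986213684
```

```bash
cat > mv.py <<'E'
from h import *
R=[544.8,122.2];o=down(-.066)
robot.movep([*R,200],o)
robot.servo_line([*R,95],feed=150)
s=robot.observe();print(s["t"],s["tcp_pos"],s["contact_force"],s["grip_width"]*92)
ims=[]
for c,(u,v) in(("top",(290,215)),("side",(310,215))):
    im=viewer.read_camera(c)
    for n in("cassette","cassette_top","recess"):
        for d in viewer.pinpoint(n,c)[:2]:
            I=viewer.camera_info(c);r=np.array(I["R"]);print(c,n,round(d["confidence"],2),np.round(r.T@(np.array(d["at"])-np.array(I["t"])),1))
    w=im.copy()
    ims.append(cv2.resize(w[v-70:v+70,u-48:u+48],None,fx=4,fy=4,interpolation=2))
cv2.imwrite("pics/hover.png",np.hstack(ims)[:,:,::-1])
print(np.round(proj("side",place(box(-42,42,-22,22,78,108),*R,-.066)),1).tolist())
print(np.round(proj("side",place(box(-44,44,-24,24,50,50.1)[::2],*R,-.066)),1).tolist())
E
python3 mv.py
```

```text
11.2917 [545.58127652 121.87425338  95.71993502] [-0.07026614  0.20016705 -2.43295926] 43.7249287055602
top cassette 0.35 [486.6 324.7   1.5]
top recess 0.16 [699.5  55.4  -1. ]
side cassette 0.74 [543.7 121.5  81.5]
side cassette_top 0.63 [542.4 121.9 113.2]
side recess 0.68 [543.1 124.9  46.8]
side recess 0.38 [605.6   3.4  16.3]
[[329.3, 219.4], [330.2, 208.2], [326.8, 229.7], [327.7, 218.3], [293.5, 215.0], [293.8, 203.9], [289.8, 225.0], [290.1, 213.7]]
[[329.5, 229.2], [326.8, 240.7], [292.6, 224.5], [288.5, 235.6]]
```

View pics/hover.png

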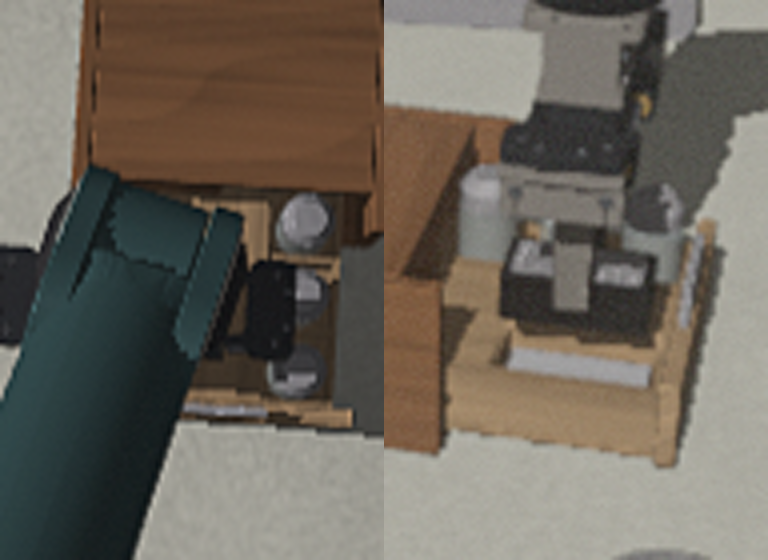

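The side view shows the cassette held level right over the recess, with its near bottom edge from about (291,224) to (329,229). The recess is at about (290–328, 236–241), so they agree within roughly 2 mm. I'll lower it while watching the force.

```bash
cat > ins.py <<'E'
from h import *
R=[544.8,122.2]
robot.servo_line([*R,74],feed=80)
f0=np.array(robot.observe()["contact_force"])
for z in np.arange(71,51.9,-2.5):
    robot.servo_line([*R,z],feed=30);s=robot.observe();f=np.array(s["contact_force"])-f0
    print(round(s["t"],2),z,np.round(s["tcp_pos"],1),np.round(f,1),np.round(s["wrist_torque"],2))
    if np.linalg.norm(f)>12: break
E
python3 ins.py
```

```text
12.36 71.0 [544.8 122.1  71. ] [ 1.2  0.2 -0.7] [0.04 0.16 0.01]
12.61 68.5 [544.7 122.2  68.4] [ 0.5  0.5 -0.8] [-0.01  0.17  0.03]
12.86 66.0 [544.7 122.2  65.9] [ 0.9  1.1 -0.4] [-0.03  0.18 -0.03]
13.11 63.5 [544.7 122.1  63.3] [1.3 0.2 0.5] [-0.02  0.12 -0.06]
13.36 61.0 [544.7 122.2  60.8] [ 1.1  0.  -0.1] [0.01 0.14 0.03]
13.61 58.5 [544.7 122.2  58.3] [ 1.1  0.8 -0.2] [-0.02  0.13 -0.  ]
13.86 56.0 [544.7 122.2  55.8] [-0.3  1.4  0.1] [-0.03  0.19 -0.02]
14.11 53.5 [544.7 122.2  53.3] [ 1.9  1.5 -0.2] [-0.03  0.19  0.02]
```

```bash
cat > press.py <<'E'
from h import *
R=[544.8,122.2]
grip(.62);robot.servo_line([*R,80],feed=120);grip(0,20)
robot.servo_line([*R,66],feed=80)
f0=np.array(robot.observe()["contact_force"])
for z in np.r_[np.arange(64,50,-2),np.arange(50,45,-.5)]:
    robot.servo_line([*R,z],feed=20);s=robot.observe();f=np.array(s["contact_force"])-f0
    print(round(s["t"],2),z,np.round(s["tcp_pos"],1),np.round(f,1))
    if np.linalg.norm(f)>27: break
robot.servo_line([*R,90],feed=120)
c="side";im=viewer.read_camera(c)
cv2.imwrite("pics/pressed.png",cv2.resize(im[145:285,250:360],None,fx=5,fy=4,interpolation=2)[:,:,::-1])
E
python3 press.py
```

```text
16.36 64.0 [544.8 122.1  64. ] [0.1 0.7 0.1]
16.61 62.0 [544.9 122.3  62.1] [ 0.1 -0.  -0.4]
16.86 60.0 [545.1 122.2  60.4] [-1.3 -0.2  5.4]
17.11 58.0 [545.1 122.2  58.4] [-1.   0.2  5.2]
17.36 56.0 [545.1 122.2  56.4] [-0.9 -0.3  5.4]
17.61 54.0 [545.2 122.2  54.4] [-1.  -0.9  6.1]
17.86 52.0 [545.2 122.2  52.5] [-0.8  0.   5.6]
18.11 50.0 [545.2 122.2  50.4] [-1.2 -0.3  5.4]
18.36 49.5 [545.3 122.2  50.4] [-2.  -1.3  9.1]
18.61 49.0 [545.7 122.1  50.4] [-2.7  0.7 13. ]
18.86 48.5 [546.1 122.1  50.3] [-2.2 -1.2 16.1]
19.11 48.0 [546.7 122.1  50.3] [-2.   0.1 18.2]
19.36 47.5 [547.2 122.   50.2] [-3.2 -1.1 20.8]
19.61 47.0 [547.8 122.1  50.2] [-1.5 -0.5 23.6]
19.86 46.5 [548.4 122.   50.1] [-3.7 -0.8 28.3]
```

View pics/pressed.png

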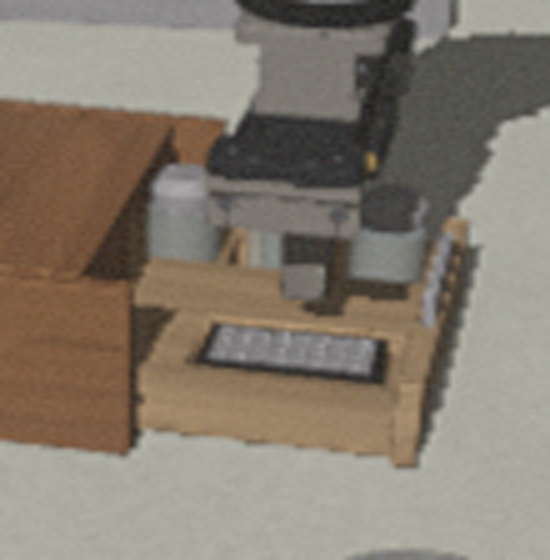

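The cassette sits flush: its steel top is level with the deck at TCP z ≈ 50.2, where the plate hit its stop. All the shakers are standing. Next I'll push the tray shut on the panel's middle.

```bash
cat > push.py <<'E'
from h import *
a=-.066;u=np.array([np.cos(a),np.sin(a)]);P=np.array([483.3,71.]);z=39
robot.servo_line([544.8,122.2,180],feed=200)
robot.servo_line([*(P-45*u),180],feed=200)
robot.servo_line([*(P-45*u),z],feed=150)
f0=np.array(robot.observe()["contact_force"])
for d in np.r_[np.arange(-35,-5,5),np.arange(0,110,15),np.arange(108,135,2)]:
    robot.servo_line([*(P+d*u),z],feed=40);s=robot.observe();f=np.array(s["contact_force"])-f0
    print(round(s["t"],2),d,np.round(s["tcp_pos"],1),np.round(f,1))
    if np.linalg.norm(f)>14: break
E
python3 push.py
```

```text
23.24 -35 [448.8  73.4  39.2] [ 0.2 -0.7 -0.2]
23.52 -30 [453.6  73.   39. ] [ 0.1  0.3 -0.1]
23.79 -25 [458.6  72.6  39. ] [ 0.6 -0.3 -0.7]
24.07 -20 [463.6  72.3  39. ] [ 0.3 -0.7  0.8]
24.34 -15 [468.6  71.9  39. ] [-0.3 -0.2  0.9]
24.62 -10 [473.2  71.6  38.8] [-0.6 -0.4 -1. ]
25.02 0 [484.   70.9  39.1] [ 0.6 -0.9 -0.5]
25.54 15 [499.3  70.   39.1] [-0.5  0.3  0.7]
26.07 30 [514.2  68.9  39.1] [ 1.2 -0.2  1. ]
26.59 45 [529.3  67.9  39.1] [ 0.7 -0.4  0.2]
27.12 60 [544.2  67.   39.1] [-0.4 -0.   0.2]
27.64 75 [559.2  66.   39.1] [ 0.1 -1.8 -0.9]
28.17 90 [574.1  65.   39.1] [ 0.9 -0.5  0.3]
28.69 105 [587.8  64.1  38.8] [-4.7  0.2  3.5]
28.94 108 [587.8  64.1  38.7] [-13.3   0.7  10. ]
```

```bash
cat > look.py <<'E'
from h import *
a=cv2.resize(viewer.read_camera("side")[125:275,190:350],None,fx=2.4,fy=2.8,interpolation=2)
b=cv2.resize(viewer.read_camera("top")[120:270,230:380],None,fx=2.6,fy=2.8,interpolation=2)
import sys;cv2.imwrite(f"pics/{sys.argv[1]}.png",np.hstack([a,b])[:,:,::-1])
for c in("top","side"):
    I=viewer.camera_info(c);r=np.array(I["R"])
    for n in("tray_pull","recess","shaker0","cassette_top"):
        for d in viewer.pinpoint(n,c)[:3]: print(c,n,round(d["confidence"],2),np.round(r.T@(np.array(d["at"])-np.array(I["t"])),1))
E
python3 look.py push1
```

```text
top shaker0 0.2 [588.5 504.2  -0.8]
side tray_pull 0.59 [604.4  61.7  85.2]
```

View pics/push1.png

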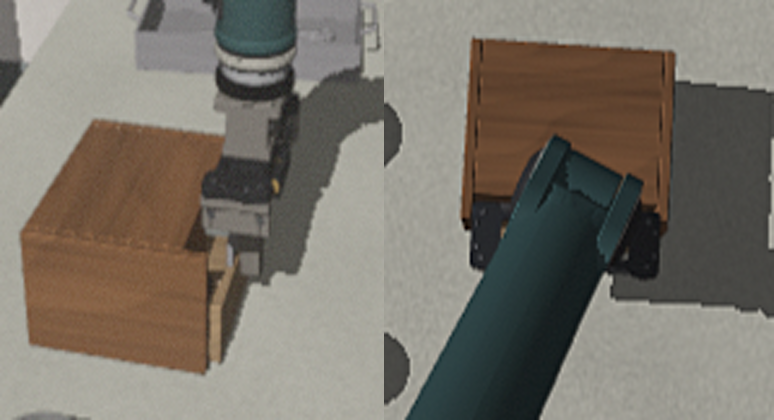

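The tray has gone about 121 mm and stalled. A strip of tray side still shows between the cheek and the panel at about (213,290). I'll back off to see what is blocking it.

```bash
cat > bk.py <<'E'
from h import *
a=-.066;u=np.array([np.cos(a),np.sin(a)]);P=np.array([483.3,71.])
robot.servo_line([*(P+70*u),39],feed=100)
robot.servo_line([*(P-20*u),150],feed=200)
s=robot.observe();print(s["t"],s["contact_force"])
v=lambda c,r0,r1,c0,c1,k:cv2.resize(viewer.read_camera(c)[r0:r1,c0:c1],None,fx=k,fy=k,interpolation=2)
A=v("side",180,270,250,345,6);cv2.imwrite("pics/push2.png",A[:,:,::-1])
for c in("top","side"):
    viewer.read_camera(c);I=viewer.camera_info(c);r=np.array(I["R"])
    for n in("tray_pull","rack"):
        for d in viewer.pinpoint(n,c)[:2]: print(c,n,round(d["confidence"],2),np.round(r.T@(np.array(d["at"])-np.array(I["t"])),1))
# where panel side edge (y=+97, z 6/62) would be for pull offsets
for off in(-76,-94.5,-96):
    print(off,np.round((proj("side",place([[off-6,97,62],[off+6,97,62],[-90,109,62],[-90,97,62]],698.7,56,a))-[250,180])*6).tolist())
E
python3 bk.py
```

```text
30.8417 [0.00603587 0.723718   0.771894  ]
top tray_pull 0.82 [606.7  64.3  88. ]
top tray_pull 0.29 [668.2 113.4  53. ]
top rack 0.89 [699.8  55.6   1.7]
side tray_pull 0.6 [601.8  62.2  87.4]
side rack 0.81 [696.9  60.7   3.2]
-76 [[139.0, 321.0], [108.0, 317.0], [153.0, 342.0], [160.0, 324.0]]
-94.5 [[187.0, 328.0], [156.0, 324.0], [153.0, 342.0], [160.0, 324.0]]
-96 [[191.0, 328.0], [160.0, 324.0], [153.0, 342.0], [160.0, 324.0]]
```

View pics/push2.png

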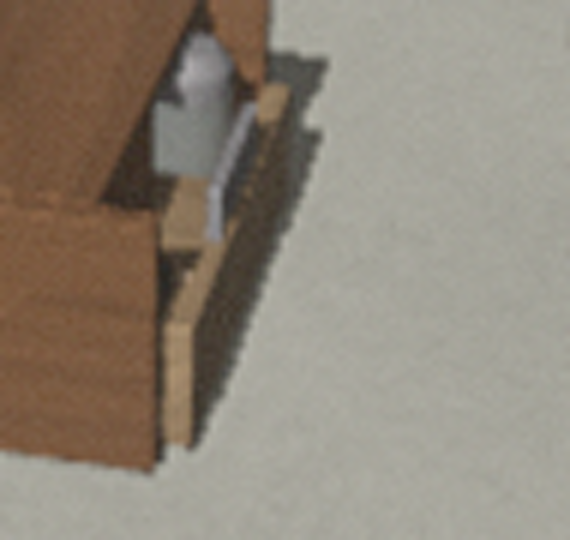

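The panel's end face is at u ≈ 165–192, which matches the panel standing against the cheek fronts (predicted 160–191 for the shut position). I'll check with one firmer push that this is the hard stop.

```bash
cat > push3.py <<'E'
from h import *
a=-.066;u=np.array([np.cos(a),np.sin(a)]);P=np.array([483.3,71.]);z=46
robot.servo_line([*(P+70*u),z],feed=200)
f0=np.array(robot.observe()["contact_force"])
for d in np.r_[90,98,np.arange(102,125,1.5)]:
    robot.servo_line([*(P+d*u),z],feed=40);s=robot.observe();f=np.array(s["contact_force"])-f0
    print(round(s["t"],2),d,np.round(s["tcp_pos"],1),np.round(f,1))
    if np.linalg.norm(f)>27: break
robot.servo_line([*(P+70*u),z],feed=100)
robot.servo_line([*(P-20*u),180],feed=200)
I=viewer.read_camera("side")[165:270,190:345];T=viewer.read_camera("top")[125:265,255:350]
k=lambda m,h:cv2.resize(m,(int(m.shape[1]*h/m.shape[0]),h),interpolation=2)
cv2.imwrite("pics/fin.png",np.hstack([k(I,320),k(T,320)])[:,:,::-1])
E
python3 push3.py
```

```text
32.68 90.0 [573.   64.9  45.9] [-1.1  1.1  0.6]
33.03 98.0 [581.3  64.4  46. ] [-1.1  0.9  0.5]
33.28 102.0 [585.3  64.2  46. ] [-0.2  0.4 -0.6]
33.53 103.5 [586.6  64.2  46. ] [0.2 0.2 0.4]
33.78 105.0 [587.7  64.1  45.9] [-2.   2.1  0.7]
34.03 106.5 [587.8  64.1  45.8] [-6.2  1.1  5.2]
34.28 108.0 [587.8  64.1  45.7] [-10.4   1.2   7.6]
34.53 109.5 [587.8  64.1  45.6] [-15.    2.   12.5]
34.78 111.0 [587.8  64.1  45.5] [-18.6   1.8  14.9]
35.03 112.5 [587.9  64.2  45.4] [-21.7   2.7  18.2]
```

View pics/fin.png

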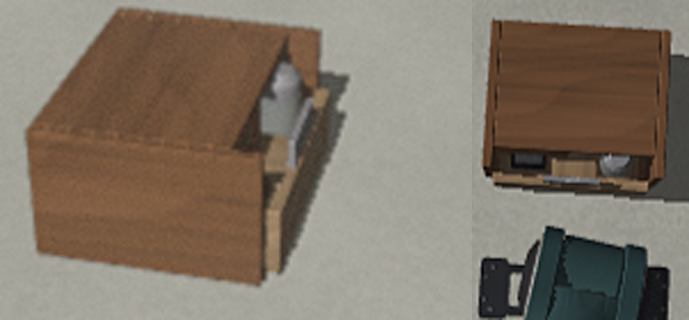

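The second push stopped at exactly the same place (x = 587.8) with 22 N. Both views show the panel against the cheeks and the shaker still in view upright. The ramekins and spatula were never touched, so I'm handing in.

```bash
python3 -c "
from h import *
print(robot.job_done(), robot.observe()['t'])"
```

```text
the job is handed in; nothing more can be done
the job is handed in; nothing more can be done
```

I put the cassette in the recess, pressed it flush and pushed the tray to its hard stop against the rack, then handed the job in. The front shaker is upright; the back two were standing before the push but are now hidden under the roof. The arm never touched the ramekins or the spatula.

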